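Stock the acrylic tiers and latch their safety stay

TASK

Stand every steel canister upright in the front tray of the clear acrylic tiers and press each canister's cap down until it is fully home. Only then swing the safety stay round and push its hook onto the tie pin at the end of the tiers until the latch snaps shut behind the pin, and leave it hooked. Leave everything else where it is.

Things in the scene. Friction and masses are not known exactly. Their poses are not given: they have to be found in the camera images.
- tiers: Fixed clear acrylic stepped tiers. Origin: on the stand's surface under the centre of the front tray; own +x points to the back, where the steps rise, +y along the tray to the left end, z up. Behind the tray (x above 57 mm) is a shelf 75 mm high, and from x 142 to 222 mm one 120 mm high. A flat aluminium lug, 12 mm high, sticks out of the right end (y -150 to -220 mm) and carries the tie pin.
- tray (a point): Centre of the floor of the front tray of the tiers, 30 mm above the surface; axes as the tiers. Inside, the tray spans x -53 to +55 mm and y -146 to +146 mm; its lips at the front and both ends are 4 mm thick and reach 12 mm above this floor.
- pin (a point): Point on the axis of the upright steel tie pin, 10 mm in diameter, at tiers x 0, y -195 mm, 50 mm above the surface, level with the stay's hook. The pin's top is at 78 mm.
- stay: Fixed foot of the safety stay, a round disc of 70 mm with a short post; origin under its centre, on the surface, in the stay's swivel axis. Its arm, an aluminium tube with a steel hook, is level, 50 mm above the surface. It stands to the right of the tiers, 265 to 340 mm from the pin.
- stay_swivel (a joint): Swivel of the stay's arm about the vertical axis of the foot, rad, range -0.2 to 2.4; 0 points along the foot's own +x, growing turns the arm counterclockwise seen from above. Light friction: it stays where left.
- stay_slide (a joint): How far the hook's rod is drawn out of the tube towards the hook, m, 0 to 0.14. A spring of 3 to 5 N pulls it back in to 0 whenever it is not held or hooked.
- knob (a point): Middle of the grip part of the upright round black knob of the hook's rod, 24 mm in diameter, standing from 58 to 98 mm above the surface; this point is at 80 mm, and 150 mm + stay_slide from the swivel axis, on the arm's centre line. Take it here from above to swing the arm and to push the hook out.
- seat (a point): Where the pin's axis lies when the pin touches the bottom of the hook's mouth: 60 mm beyond the knob, 210 mm + stay_slide from the swivel axis, 50 mm above the surface. Own x points out along the arm, y left. The mouth opens outwards, away from the foot: 22 mm wide, flaring at the tips, which end about 40 mm beyond this point. The steel hook is about 45 mm wide, 10 mm thick.
- stay_latch (a joint): Brass latch across the hook's mouth, 20 mm long, hinged on the left jaw 31 mm beyond the seat; rad. 0 is shut (sprung shut; cannot swing outwards). The entering pin swings it inwards, up to 1.45, with 2 to 5 N; it snaps back to 0 once the pin is within about 5 mm of the seat. When let go, the hook springs back about 22 mm and stays caught, the pin against the shut latch.
- cup: Open stainless steel cup, 60 mm in mouth diameter, 85 mm high, often among the canisters; origin at the centre of its underside. Not to be moved.
- remote: Teal plastic remote, 160 x 42 x 18 mm, lying flat; origin at the centre of its underside. Not to be moved.
- dish: White ceramic dish, 72 mm across, 22 mm high, on the middle shelf of the tiers; origin at the centre of its underside. Not to be moved.
- candle: Amber glass candle jar with metal lid, 60 mm across, 58 mm high, on the top shelf of the tiers; origin at the centre of its underside. Not to be moved.
- can1: Closed round steel canister, 52 mm in diameter, with a white push-down cap, about 180 g; origin at the centre of its underside, z up. The steel body is 50 mm high; the cap's top is at 66 mm when raised, 58 mm when home. Three or four canisters are present, standing on the surface in front of the tiers.
- cap1 (a joint): Travel of the 50 mm wide white cap of can1, m: 0 raised, 0.008 fully home (its rim meets the steel body). It takes about 6 N to push down and stays where it is left.
- can2: Closed round steel canister, 52 mm in diameter, with a white push-down cap, about 180 g; origin at the centre of its underside, z up. The steel body is 50 mm high; the cap's top is at 66 mm when raised, 58 mm when home. Three or four canisters are present, standing on the surface in front of the tiers.
- cap2 (a joint): Travel of the 50 mm wide white cap of can2, m: 0 raised, 0.008 fully home (its rim meets the steel body). It takes about 6 N to push down and stays where it is left.
- can3: Closed round steel canister, 52 mm in diameter, with a white push-down cap, about 180 g; origin at the centre of its underside, z up. The steel body is 50 mm high; the cap's top is at 66 mm when raised, 58 mm when home. Three or four canisters are present, standing on the surface in front of the tiers.
- cap3 (a joint): Travel of the 50 mm wide white cap of can3, m: 0 raised, 0.008 fully home (its rim meets the steel body). It takes about 6 N to push down and stays where it is left.
- can4: Closed round steel canister, 52 mm in diameter, with a white push-down cap, about 180 g; origin at the centre of its underside, z up. The steel body is 50 mm high; the cap's top is at 66 mm when raised, 58 mm when home. Three or four canisters are present, standing on the surface in front of the tiers.
- cap4 (a joint): Travel of the 50 mm wide white cap of can4, m: 0 raised, 0.008 fully home (its rim meets the steel body). It takes about 6 N to push down and stays where it is left.

How it is judged:
By the outcome, as a careful person would: the job done as asked, in the order asked, and still so for the second after the job is handed in, with the robot touching nothing.
Of can1, can2, can3, can4 only 3 to 4 are there at a start; the rules pass over those that are not, and their reading is None.
At some moment in a run one of can1, can2, can3, can4 may be knocked a few centimetres aside while the robot is not near it.
Once in a run the grip may slacken for a moment while it holds something.
It also fails if it takes over 210 s, if anything falls off the work surface, if the arm or the gripper's body presses on something with over 40 N, if the wrist force passes 120 N, or if a joint passes its speed limit or range.

ROBOT

A 6-joint arm with a two-finger parallel gripper is mounted at the origin on the work surface. World frame = base frame: x ahead of the robot, y to its left, z up, the work surface at z = 0. Lengths are in m, angles in rad, forces in N, time in s.
With the tool pointing down it reaches from about 0.275 to 0.85 m from the base axis. Payload 5.2 kg.
Tool frame: the origin (TCP) lies at the very end of the fingers, on their centre line; the grasp point (between the pads) lies manip.grip_depth behind it (manip.grip_depth is the distance from the TCP to the grasp point, in m); z points along the fingers, y is the direction in which the jaws open and shut (so a half turn about z gives the same grasp; the last joint's range is limited). The gripper opens to 85 mm and grips with 20 to 120 N. Pads are 22 mm wide; open, the fingers measure 114 mm over their backs; the gripper's body (76 mm by 85 mm) begins 54 mm behind the grasp point. The pads swing forward as they close: fully open they stand 13 mm farther back than shut.
Start: joints at [1.144, 0.259, 1.535, -0, 1.348, -0.203], TCP at [0.122, 0.536, 0.209] pointing down, gripper open.
Joint ranges: [-3.14, 3.14], [-0.91, 2.08], [0.19, 2.58], [-1.22, 4.36], [0.22, 2.71], [-3.12, 3.12]. Speed limits (rad/s): [2.57, 2.57, 3.14, 3.14, 3.14, 3.14].

INTERFACE

Orientations are given as a unit quaternion [x, y, z, w].
In Python, from workcell import read_state, eyes, job, manip gives the robot as it stands. The module is installed in compiled form; this text tells all that it offers.
- The arm moves only by the tool servo_tool, never from a script. Its arguments are lists of equal length, an entry for each row: "delta_pos": the shift along the tool's x, y, z in mm, a list of three; "spin": the turn about the tool's z in rad; "jaw": the closure, from 0 (fully open) to 1 (shut). A call has 1 to 20 rows; each row is the pose to reach, as a shift and turn from the pose commanded when the call began, along the tool's axes at that moment; what a row does not reach only later rows make up. A row lasts 1/12 s, in which the tool goes at most 41.7 mm and 7.16 degrees, less where a joint would pass 70% of its speed; a pose out of reach is approached as far as the arm can. A call with a gripper value outside its range is refused whole. The fingers move at their own pace and stop on an object; the grip force is fixed at half the most. Time passes only in rows, so rows that repeat a pose let the fingers close. It gives the time, the measured TCP pose, the force and the opening at its end, in the units of the state.
- read_state(): the state, without advancing time (a new reading comes with each control period).
- eyes.capture(name): name is "scene" or "top"; returns a dict with "frame" (420x560x3 uint8, red, green, blue), "K" (3x3 intrinsics, pixels), "k1" (the pictures are not rectified: a ray, as slopes to the right and down, at radius r is drawn at 1 + k1 r^2 times it, then the intrinsics apply), "view" (4x4, takes a point from world to camera coordinates). Camera axes: x right, y down, z forward; pixel columns grow to the right and rows downward; lengths in m; the calibration is good to about 2 mm. A picture is of the moment at which its call begins. There is no depth.
- job.job_done(): hands the job in, once; it reports no verdict.
The state is a dict: "t": time; "joints": joint angles; "qvel": joint speeds; "joint_torque": joint torques, N m; "eef_pos": TCP position; "tool_rot": TCP orientation; "ft_force": force on the tool from outside, world axes, zero at the start; "moment": the same for the moment, N m; "grip_width": finger opening in m.
Only numpy, scipy, OpenCV 4.12 (cv2) and the standard library are available. Lean on these libraries where they do the work, as an engineer would, in place of code of your own. Each camera call takes 0.05 s, during which the arm holds its last target. There are 200 camera calls.

## Working session

There is one attempt and no reset: what is moved stays moved. The work goes in short steps, Python scripts to look and compute and a tool call to move; the robot and the scene stay as the last step left them, time stands still between calls to the robot, and variables do not carry over. Pictures are saved under pics/ and viewed, about 12 in all and at most 16, crops included, and the job is handed in when it is done.

Besides the shell and the picture viewer there is one more tool, called after "Request:" by a JSON object that holds its "method" and its "body", one argument or row to a line. servo_tool: Moves the arm, as the interface text tells. Its arguments: {"type":"object","properties":{"delta_pos":{"type":"array","items":{"type":"array","items":{"type":"number"}}},"spin":{"type":"array","items":{"type":"number"}},"jaw":{"type":"array","items":{"type":"number"}}},"required":["delta_pos","spin","jaw"]}

```bash
mkdir -p pics
cat > h.py <<'E'
import numpy as np, cv2
from workcell import read_state, eyes, job, manip
def cap(n,save=None):
    c=eyes.capture(n)
    if save: cv2.imwrite(f'pics/{save}.png',cv2.cvtColor(c['frame'],cv2.COLOR_RGB2BGR))
    return c
def ray(c,u,v):
    K=c['K'];xd=np.array([(u-K[0,2])/K[0,0],(v-K[1,2])/K[1,1]]);x=xd.copy()
    for _ in range(20): x=xd/(1+c['k1']*(x@x))
    V=c['view'];R=V[:3,:3];o=-R.T@V[:3,3];return o,R.T@np.r_[x,1]
def onz(c,u,v,z):
    o,d=ray(c,u,v);return o+d*(z-o[2])/d[2]
def proj(c,p):
    q=c['view'][:3,:3]@np.asarray(p,float)+c['view'][:3,3];x=q[:2]/q[2];x=x*(1+c['k1']*(x@x))
    return c['K'][:2,:2]@x+c['K'][:2,2]
def tool(p):
    "world displacement target TCP -> tool delta mm"
    from scipy.spatial.transform import Rotation as R
    s=read_state();return R.from_quat(s['tool_rot']).inv().apply(np.asarray(p)-s['eef_pos'])*1000
E
python3 - <<'E'
from h import *
np.set_printoptions(precision=4,suppress=True)
for n in('scene','top'):
    c=cap(n,n+'0');print(n,c['K'],c['k1'],c['view'])
print(read_state(),manip.grip_depth)
E
```

```text
scene [[397.9014   0.     281.4642]
 [  0.     397.9014 212.4248]
 [  0.       0.       1.    ]] 0.035261193543579976 [[ 0.4149  0.9098 -0.013  -0.279 ]
 [ 0.7069 -0.3313 -0.6249 -0.3371]
 [-0.5728  0.2501 -0.7806  1.4469]
 [ 0.      0.      0.      1.    ]]
top [[403.8728   0.     277.9019]
 [  0.     403.8728 210.0903]
 [  0.       0.       1.    ]] -0.11068229593527362 [[-0.0781 -0.9969 -0.0064  0.0913]
 [-0.9731  0.0776 -0.2168  0.5927]
 [ 0.2166 -0.0107 -0.9762  1.1394]
 [ 0.      0.      0.      1.    ]]
{'t': 0.1, 'joints': array([ 1.1442,  0.2593,  1.536 , -0.    ,  1.348 , -0.2028]), 'qvel': array([ 0.0007, -0.0015, -0.0037, -0.0004, -0.0004,  0.0023]), 'joint_torque': array([  0.0015, -44.6972, -29.1244,  -0.0005,   0.0064,   0.0001]), 'eef_pos': array([0.1218, 0.5358, 0.2083]), 'tool_rot': array([ 0.1117,  0.9937, -0.0008, -0.0002]), 'ft_force': array([-0.8978, -0.6643, -0.5663]), 'moment': array([ 0.0314, -0.0098, -0.0464]), 'grip_width': 0.08552949168620257} 0.0187
```

View pics/scene0.png

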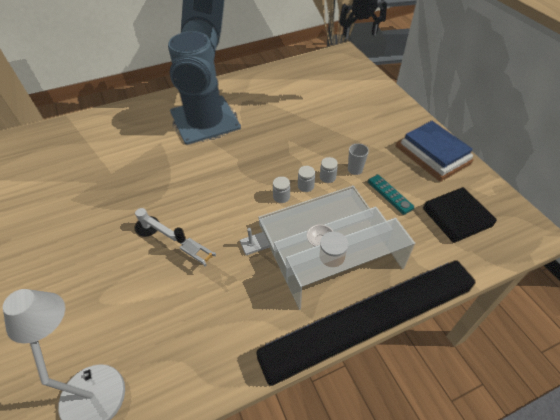

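View pics/top0.png

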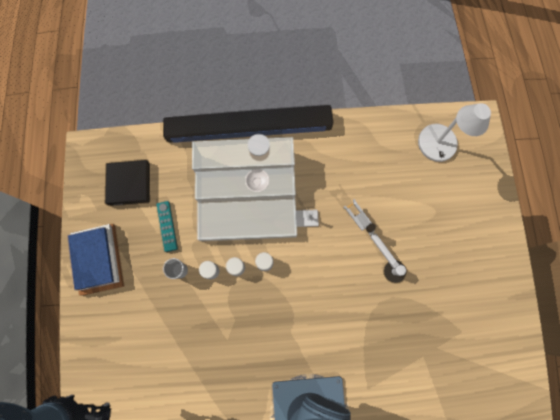

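Three canisters stand in a row, at top pixels (208,270), (235,267) and (264,262), with the cup at (175,269). The tray is around (248,218), the lug around (311,218), the stay foot at (396,271) and the knob near (368,226). Next I'll enlarge a crop and measure.

Run:
```python
from h import *
np.set_printoptions(precision=4,suppress=True)
im=cv2.imread('pics/top0.png')
cv2.imwrite('pics/topc.png',cv2.resize(im[130:290,160:420],None,fx=3,fy=3,interpolation=cv2.INTER_CUBIC))
ims=cv2.imread('pics/scene0.png')
cv2.imwrite('pics/scenec.png',cv2.resize(ims[140:300,125:385],None,fx=3,fy=3,interpolation=cv2.INTER_CUBIC))
c=cap('top')
h=cv2.cvtColor(im,cv2.COLOR_BGR2HSV)
m=((h[...,1]<45)&(h[...,2]>170)).astype(np.uint8)*255
for n,l in(('top',None),):
    nn,lab,st,ce=cv2.connectedComponentsWithStats(m)
    for i in range(1,nn):
        if st[i,4]>25: print(st[i],ce[i],onz(c,*ce[i],.066))
```

```text
[455 104  36  28 558] [471.5233 114.2384] [ 0.8663 -0.6084  0.066 ]
[418 124  38  36 811] [434.2935 141.7152] [ 0.7791 -0.4651  0.066 ]
[443 130  14  14 116] [450.3448 137.6638] [ 0.7894 -0.5204  0.066 ]
[ 192  135  102   34 2665] [242.2462 152.3156] [0.7891 0.1399 0.066 ]
[ 195  168  100   31 2491] [244.0935 183.6479] [0.6879 0.1401 0.066 ]
[ 197  200  100   40 3516] [246.3549 219.2318] [0.5776 0.1399 0.066 ]
[347 208  16  22  73] [356.     219.6027] [ 0.5506 -0.185   0.066 ]
[303 210  15  16 169] [309.6805 217.5976] [ 0.5677 -0.048   0.066 ]
[ 71 224  38  10  52] [ 92.2692 228.5   ] [0.5856 0.6104 0.066 ]
[372 235  33  40 285] [388.193  255.1474] [ 0.4373 -0.2675  0.066 ]
[256 253  16  16 217] [263.4793 260.5714] [0.4514 0.0978 0.066 ]
[226 258  17  16 220] [233.9455 265.5455] [0.4436 0.1845 0.066 ]
[199 261  17  17 225] [207.0222 269.0444] [0.4393 0.2634 0.066 ]
```

View pics/topc.png

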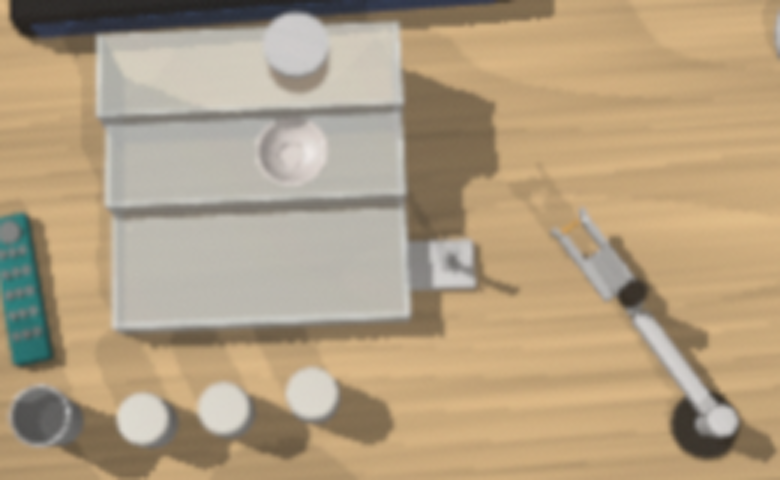

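View pics/scenec.png

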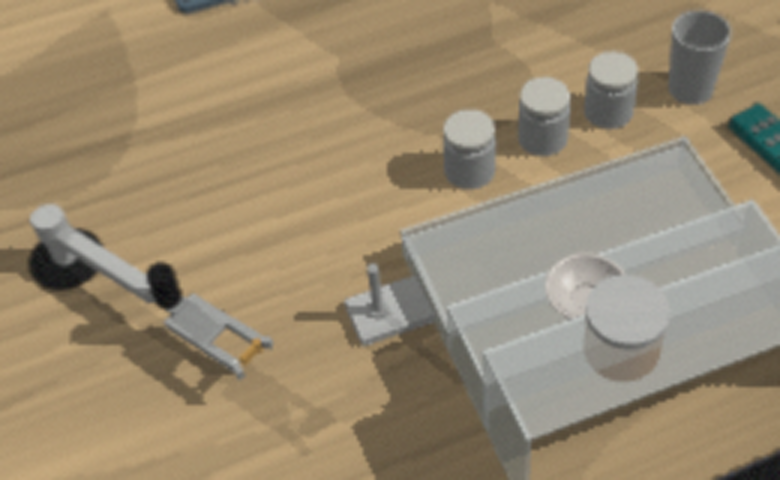

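The crops show the tray's front lip running (114,327)–(410,317), the pin top at (452,261), the knob top at (631,289), the foot at (706,424), and the hook tips at about (556,232) and (582,212).

Run:
```python
from h import *
np.set_printoptions(precision=4,suppress=True)
c=cap('top'); s=cap('scene')
T=lambda x,y,z:onz(c,160+(x+.5)/3-.5,130+(y+.5)/3-.5,z)
S=lambda x,y,z:onz(s,125+(x+.5)/3-.5,140+(y+.5)/3-.5,z)
fl,fr=T(114,327,.042),T(410,317,.042); bl,br=T(110,210,.075),T(408,197,.075)
print('T front',fl,fr,np.linalg.norm(fl-fr),'shelf',bl,br)
a,b=S(402,233,.042),S(685,143,.042);print('S front',b,a,np.linalg.norm(a-b))
a,b=S(450,306,.075),S(752,205,.075);print('S shelf',b,a)
ang=np.arctan2(*(fl-fr)[[1,0]]);print('yaw',ang-np.pi/2)
x=np.array([np.sin(ang),-np.cos(ang)]);y=np.array([np.cos(ang),np.sin(ang)])
o=(fl+fr)[:2]/2+.057*x;print('origin',o,'pin',o-.195*y)
print('pin T',T(452,261,.078),'S',S(373,267,.078),'base S',S(377,312,.012))
print('knob T',T(631,289,.098),'S',S(161,268,.098))
print('foot T',T(706,424,.0),'S',S(65,259,.0), 'post T',T(722,420,.06))
print('tips T',T(556,232,.05),T(584,212,.05),'S',S(240,372,.05),S(268,342,.05))
for q in((281,183.),):pass
im=cv2.imread('pics/scene0.png');h=cv2.cvtColor(im,cv2.COLOR_BGR2HSV)
m=((h[...,1]<45)&(h[...,2]>150)).astype(np.uint8)
n,l,st,ce=cv2.connectedComponentsWithStats(m)
for i in range(1,n):
    if 40<st[i,4]<600 and 250<ce[i][0]<350 and ce[i][1]<200: print('can S',st[i],onz(s,*ce[i],.066))
for x,y in((469,133),(545,100),(612,72)): print('S cap',S(x,y,.066))
print('cup S',S(699,33,.085),'T',T(41,414,.085))
```

```text
T front [0.5345 0.292  0.042 ] [ 0.5215 -0.005   0.042 ] 0.2973015628196091 shelf [0.6472 0.2853 0.075 ] [ 0.6367 -0.0119  0.075 ]
S front [0.5453 0.2903 0.042 ] [ 0.531  -0.0047  0.042 ] 0.29540133900449744
S shelf [0.6604 0.2865 0.075 ] [ 0.646 -0.006  0.075]
yaw -0.043889204405656246
origin [0.5849 0.141 ] pin [ 0.5764 -0.0538]
pin T [ 0.5679 -0.0491  0.078 ] S [ 0.5819 -0.0509  0.078 ] base S [ 0.5836 -0.053   0.012 ]
knob T [ 0.5228 -0.2168  0.098 ] S [ 0.5208 -0.2186  0.098 ]
foot T [ 0.3925 -0.3006  0.    ] S [ 0.3919 -0.2988  0.    ] post T [ 0.3923 -0.2997  0.06  ]
tips T [ 0.5949 -0.1595  0.05  ] [ 0.6133 -0.1904  0.05  ] S [ 0.6165 -0.1872  0.05  ] [ 0.598  -0.1563  0.05  ]
can S [325   1   3  21  42] [-0.4022  0.7094  0.066 ]
can S [321 157  16  12 141] [0.4442 0.2635 0.066 ]
can S [299 166  16  11 146] [0.4481 0.1849 0.066 ]
can S [273 177  17  12 164] [0.4571 0.0976 0.066 ]
S cap [0.463  0.0949 0.066 ]
S cap [0.4547 0.1813 0.066 ]
S cap [0.4485 0.2598 0.066 ]
cup S [0.4534 0.3552 0.085 ] T [0.4485 0.3575 0.085 ]
```

Run:
```python
from h import *
np.set_printoptions(precision=4,suppress=True)
c=cap('top'); s=cap('scene')
o=np.array([.592,.142]);yw=-.046;x=np.array([np.cos(yw),np.sin(yw)]);y=np.array([-x[1],x[0]])
for n,k in(('top',c),('scene',s)):
    f=cv2.resize(cv2.imread(f'pics/{n}0.png'),None,fx=3,fy=3,interpolation=cv2.INTER_CUBIC)
    P=lambda p:tuple(int(round(v)) for v in (proj(k,p)+.5)*3-.5)
    def poly(pts,z,col):
        cv2.polylines(f,[np.array([P(np.r_[o+a*x+b*y,z]) for a,b in pts])],True,col,1)
    poly([(-.057,-.15),(-.057,.15),(.057,.15),(.057,-.15)],.042,(0,0,255))
    poly([(-.057,-.15),(-.057,.15),(.057,.15),(.057,-.15)],.0,(255,0,0))
    poly([(.057,-.15),(.057,.15),(.142,.15),(.142,-.15)],.075,(0,255,0))
    pin=o-.195*y;cv2.line(f,P(np.r_[pin,.012]),P(np.r_[pin,.078]),(0,0,255),1)
    for q in((.4545,.0972),(.4465,.1843),(.442,.263)):
        for z,col in((.066,(0,0,255)),(0,(255,0,0))):
            cv2.polylines(f,[np.array([P((q[0]+.0255*np.cos(t),q[1]+.0255*np.sin(t),z)) for t in np.linspace(0,6.28,40)])],True,col,1)
    ft=np.array([.392,-.2998]);kn=np.array([.5218,-.2177]);d=(kn-ft);L=np.linalg.norm(d);d/=L;print(L)
    cv2.line(f,P(np.r_[ft,.05]),P(np.r_[ft+.25*d,.05]),(255,0,255),1)
    kn=ft+.15*d;cv2.line(f,P(np.r_[kn,.058]),P(np.r_[kn,.098]),(0,0,255),1)
    a=(160,130) if n=='top' else (125,140)
    cv2.imwrite(f'pics/{n}o.png',f[a[1]*3:a[1]*3+480,a[0]*3:a[0]*3+780])
print('dist pin-foot',np.linalg.norm(pin-ft),pin)
print(tool((.4545,.0972,.12)))
```

```text
0.15358531830874986
0.15358531830874986
dist pin-foot 0.31225913694817964 [ 0.583  -0.0528]
[-421.6678 -354.1956   88.9193]
```

View pics/topo.png

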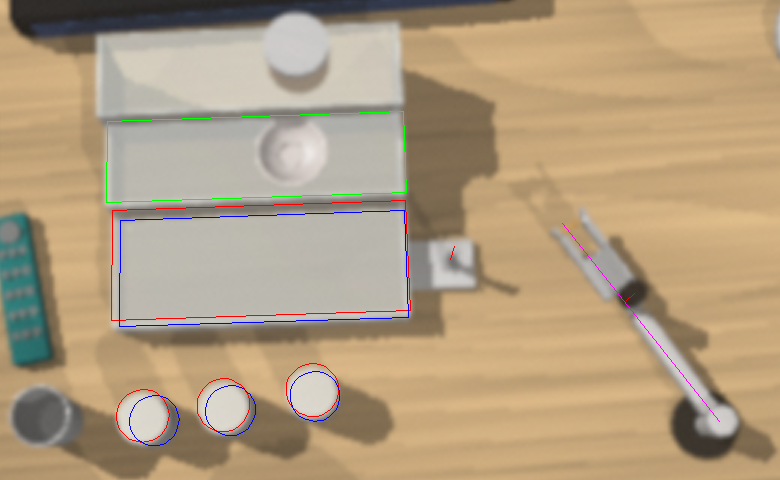

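View pics/sceneo.png

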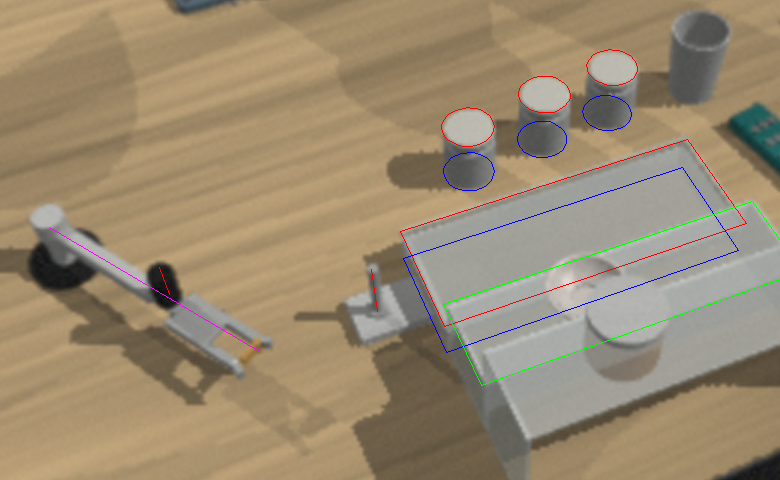

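The overlays agree with the edges to within about 4 mm in both views, with three cans, the pin and the stay arm all matching. I'm moving above can A.

Request:
{"method": "servo_tool", "body": {
  "delta_pos": [
    [-422, -354, 60],
    [-422, -354, 60],
    [-422, -354, 60],
    [-422, -354, 60],
    [-422, -354, 60],
    [-422, -354, 60],
    [-422, -354, 60],
    [-422, -354, 60],
    [-422, -354, 60],
    [-422, -354, 60],
    [-422, -354, 60],
    [-422, -354, 60],
    [-422, -354, 60],
    [-422, -354, 60],
    [-422, -354, 60],
    [-422, -354, 60],
    [-422, -354, 60],
    [-422, -354, 60],
    [-422, -354, 60]
  ],
  "spin": [1.393, 1.393, 1.393, 1.393, 1.393, 1.393, 1.393, 1.393, 1.393, 1.393, 1.393, 1.393, 1.393, 1.393, 1.393, 1.393, 1.393, 1.393, 1.393],
  "jaw": [0, 0, 0, 0, 0, 0, 0, 0, 0, 0, 0, 0, 0, 0, 0, 0, 0, 0, 0]
}}

```text
t: 1.93
eef_pos: [0.4542, 0.0988, 0.1493]
tool_rot: [0.722, 0.691, 0.0, -0.0]
ft_force: [0.6, 0.5, -0.2]
grip_width: 0.0855
```

```bash
cat > look.py <<'E'
from h import *
import sys
np.set_printoptions(precision=4,suppress=True)
def caps(k,vmin):
    c=cap(k);h=cv2.cvtColor(c['frame'],cv2.COLOR_RGB2HSV)
    m=((h[...,1]<45)&(h[...,2]>vmin)).astype(np.uint8)
    n,l,st,ce=cv2.connectedComponentsWithStats(m)
    for i in range(1,n):
        p=onz(c,*ce[i],.066)
        if 90<st[i,4]<350 and .35<p[0]<.75 and -.03<p[1]<.34: print(k,'cap',st[i,4],p[:2],'z.092:',onz(c,*ce[i],.092)[:2])
if __name__=='__main__':
    if 'n' not in sys.argv: caps('top',170);caps('scene',150)
    s=read_state();print(s['t'],s['eef_pos'],s['ft_force'],s['grip_width'],s['joints'],s['tool_rot'])
E
python3 - <<'E'
from look import *
caps('top',170)
from look import tool
print(tool((.4530,.0972,.006)), read_state()['eef_pos'],read_state()['tool_rot'],read_state()['joints'])
E
```

```text
top cap 215 [0.4394 0.2651] z.092: [0.4371 0.2605]
top cap 140 [0.4402 0.1772] z.092: [0.438  0.1746]
[ -1.5036  -1.3129 143.2882] [0.4543 0.0986 0.1493] [0.7224 0.6914 0.0002 0.0001] [-0.0269  0.1578  1.8194  0.0001  1.164   0.0169]
```

Request:
{"method": "servo_tool", "body": {
  "delta_pos": [
    [-1.5, -1.3, 40],
    [-1.5, -1.3, 80],
    [-1.5, -1.3, 115],
    [-1.5, -1.3, 135],
    [-1.5, -1.3, 143],
    [-1.5, -1.3, 143],
    [-1.5, -1.3, 143],
    [-1.5, -1.3, 143],
    [-1.5, -1.3, 143],
    [-1.5, -1.3, 143],
    [-1.5, -1.3, 143],
    [-1.5, -1.3, 143],
    [-1.5, -1.3, 143],
    [-1.5, -1.3, 143]
  ],
  "spin": [0, 0, 0, 0, 0, 0, 0, 0, 0, 0, 0, 0, 0, 0],
  "jaw": [0, 0, 0, 0, 0, 0, 0.6, 0.6, 0.6, 0.6, 0.6, 0.6, 0.6, 0.6]
}}

```text
t: 3.15
eef_pos: [0.4549, 0.0961, 0.0081]
tool_rot: [0.723, 0.691, 0.001, 0.001]
ft_force: [-2.0, 0.4, 9.2]
grip_width: 0.0496
```

```bash
python3 - <<'E'
from h import *
for n in('scene','top'):
    c=cap(n,n+'1')
a=cv2.imread('pics/scene1.png')[120:260,220:370];b=cv2.imread('pics/top1.png')[180:320,160:320]
f=lambda i:cv2.resize(i,(400,360),interpolation=cv2.INTER_CUBIC)
cv2.imwrite('pics/g1.png',np.hstack([f(a),f(b)]))
E
python3 look.py n
```

```text
3.25 [0.4549 0.0961 0.0082] [-1.5053  0.6569  8.3337] 0.04962731669583816 [-0.0325  0.3531  1.983   0.0003  0.802   0.0134] [0.7232 0.6906 0.0013 0.0012]
```

View pics/g1.png

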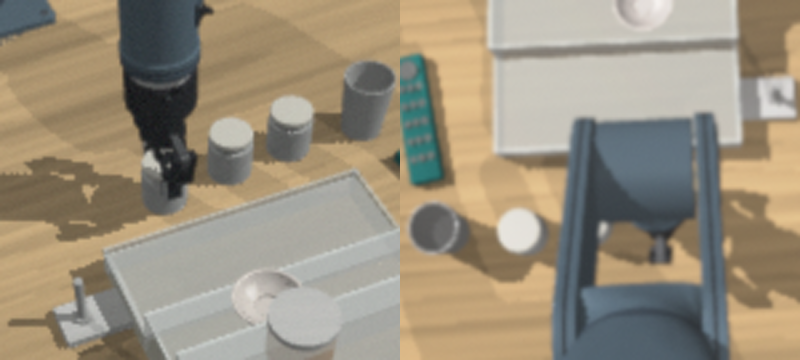

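The can is between the jaws and the tool axis lines up with it. I'll lift it slightly and check.

Request:
{"method": "servo_tool", "body": {
  "delta_pos": [
    [0, 0, -15],
    [0, 0, -40],
    [0, 0, -80],
    [0, 0, -95],
    [0, 0, -95],
    [0, 0, -95]
  ],
  "spin": [0, 0, 0, 0, 0, 0],
  "jaw": [0.6, 0.6, 0.6, 0.6, 0.6, 0.6]
}}

```text
t: 3.75
eef_pos: [0.4544, 0.096, 0.1023]
tool_rot: [0.723, 0.691, 0.001, 0.001]
ft_force: [0.1, -0.3, -1.9]
grip_width: 0.0496
```

```bash
python3 - <<'E'
from h import *
c=cap('scene','scene2')
cv2.imwrite('pics/g2.png',cv2.resize(cv2.imread('pics/scene2.png')[90:250,220:380],None,fx=3.5,fy=3.5,interpolation=cv2.INTER_CUBIC))
yw=-.046;x=np.array([np.cos(yw),np.sin(yw)]);y=np.array([-x[1],x[0]])
print(tool(np.r_[np.array([.592,.142])-.002*x-.095*y,.101]))
E
python3 look.py n
```

```text
[-4.27101074e+01  1.34565070e+02  1.98480779e-03]
3.8 [0.4532 0.096  0.1009] [-0.2968 -0.416  -2.6278] 0.04957985928593512 [-0.0327  0.2116  1.8877 -0.      1.0419  0.0133] [0.7232 0.6907 0.0001 0.0001]
```

View pics/g2.png

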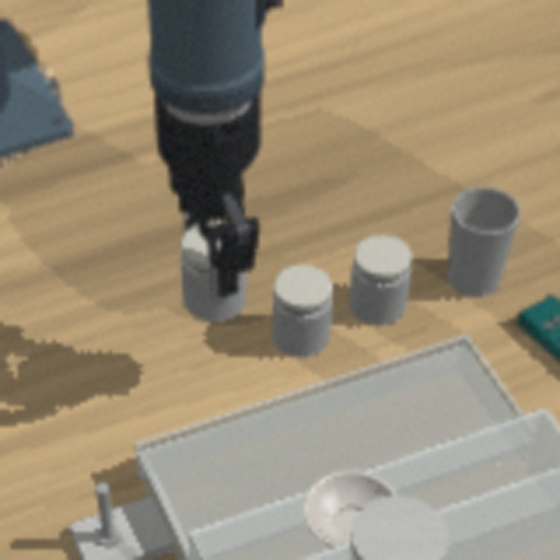

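Request:
{"method": "servo_tool", "body": {
  "delta_pos": [
    [-12, 35, 0],
    [-24, 72, 0],
    [-36, 108, 0],
    [-42.7, 134.6, 0],
    [-42.7, 134.6, 0],
    [-42.7, 134.6, 10],
    [-42.7, 134.6, 30],
    [-42.7, 134.6, 45],
    [-42.7, 134.6, 56],
    [-42.7, 134.6, 61],
    [-42.7, 134.6, 63],
    [-42.7, 134.6, 63],
    [-42.7, 134.6, 63]
  ],
  "spin": [0, 0, 0, 0, 0, 0, 0, 0, 0, 0, 0, 0, 0],
  "jaw": [0.6, 0.6, 0.6, 0.6, 0.6, 0.6, 0.6, 0.6, 0.6, 0.6, 0.6, 0.6, 0.6]
}}

```text
t: 4.88
eef_pos: [0.584, 0.0478, 0.0383]
tool_rot: [0.723, 0.691, -0.001, -0.001]
ft_force: [-4.1, 0.4, 5.8]
grip_width: 0.0497
```

```bash
python3 look.py n
```

```text
4.8833 [0.584  0.0478 0.0383] [-4.1248  0.3838  5.8381] 0.04965228373700534 [-0.1085  0.4856  1.6521 -0.      1.0065 -0.0632] [ 0.7229  0.6909 -0.0009 -0.001 ]
```

Request:
{"method": "servo_tool", "body": {
  "delta_pos": [
    [0, 0, 0],
    [0, 0, 0],
    [0, 0, 0],
    [0, 0, -30],
    [0, 0, -60],
    [0, 0, -84],
    [0, 0, -84],
    [0, 0, -84],
    [0, 0, -84],
    [0, 0, -84],
    [0, 0, -84],
    [0, 0, -84],
    [0, 0, -66],
    [0, 0, -59],
    [0, 0, -56],
    [0, 0, -53],
    [0, 0, -50],
    [0, 0, -48],
    [0, 0, -46],
    [0, 0, -46]
  ],
  "spin": [0, 0, 0, 0, 0, 0, 0, 0, 0, 0, 0, 0, 0, 0, 0, 0, 0, 0, 0, 0],
  "jaw": [0.2, 0.2, 0.2, 0.2, 0.2, 0.5, 1, 1, 1, 1, 1, 1, 1, 1, 1, 1, 1, 1, 1, 1]
}}

```text
t: 6.55
eef_pos: [0.586, 0.0472, 0.0839]
tool_rot: [0.723, 0.691, -0.0, -0.0]
ft_force: [1.4, 0.0, -0.0]
grip_width: 0.0004
```

```bash
python3 look.py n
```

```text
6.55 [0.586  0.0472 0.0839] [ 1.4     0.0484 -0.0359] 0.0003534140993176 [-0.1092  0.434   1.6057  0.      1.102  -0.0632] [ 0.7232  0.6907 -0.     -0.    ]
```

Run:
```python
from h import *
c=cap('scene','scene3');d=cap('top','top3')
f=lambda i:cv2.resize(i,(400,400),interpolation=cv2.INTER_CUBIC)
cv2.imwrite('pics/g3.png',np.hstack([f(cv2.imread('pics/scene3.png')[140:260,230:350]),f(cv2.imread('pics/top3.png')[150:290,190:330])]))
```

```text
(no output)
```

View pics/g3.png

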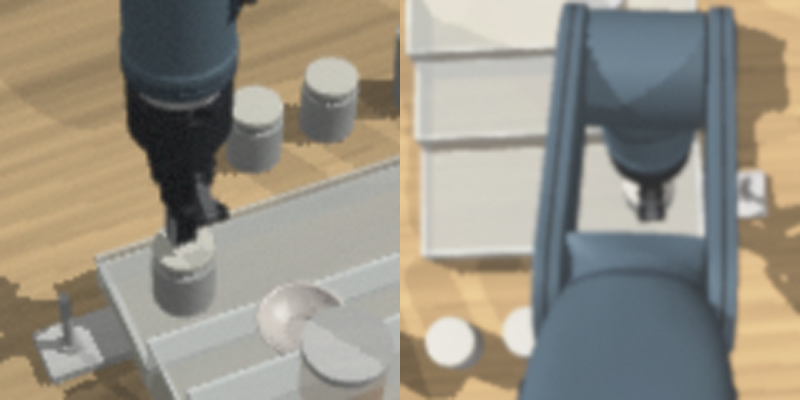

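The can stands in the tray under the fingers. There is no contact yet, so I'll press slowly while watching the force.

Request:
{"method": "servo_tool", "body": {
  "delta_pos": [
    [0, 0, 1],
    [0, 0, 2],
    [0, 0, 3],
    [0, 0, 3]
  ],
  "spin": [0, 0, 0, 0],
  "jaw": [1, 1, 1, 1]
}}

```text
t: 6.98
eef_pos: [0.5859, 0.0472, 0.0808]
tool_rot: [0.723, 0.691, -0.0, -0.0]
ft_force: [-0.1, 0.2, -0.9]
grip_width: -0.0
```

Run:
```python
from h import *
c=cap('scene')
for z in(.088,.096): print(z,onz(c,230+(185+.5)*.3-.5,140+(252+.5)*.3-.5,z))
print('can base front',onz(c,230+185*.3,140+315*.3,.03))
for z in (.081,.088,.096): print((proj(c,(.586,.047,z))-[230,140])/.3)
im=cv2.imread('pics/scene3.png')[185:240,260:310]
cv2.imwrite('pics/g4.png',cv2.resize(im,None,fx=11,fy=11,interpolation=cv2.INTER_CUBIC))
```

```text
0.088 [0.58866048 0.05017759 0.088     ]
0.096 [0.59440642 0.04756739 0.096     ]
can base front [0.60809987 0.04186118 0.03      ]
[178.87532362 255.21656256]
[178.79918972 249.7850118 ]
[178.71121844 243.50820795]
```

View pics/g4.png

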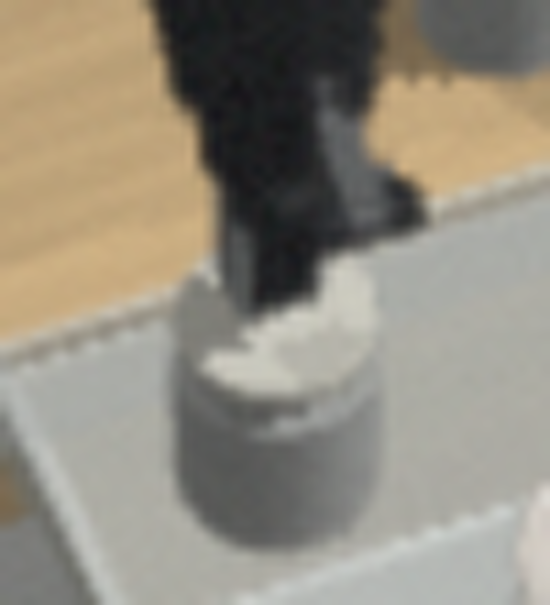

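The finger tips appear to sit about 10 mm above the nominal TCP in the picture, with the can centred beneath them. I'll keep pressing in small steps.

Request:
{"method": "servo_tool", "body": {
  "delta_pos": [
    [0, 0, 1],
    [0, 0, 2],
    [0, 0, 3],
    [0, 0, 4],
    [0, 0, 4]
  ],
  "spin": [0, 0, 0, 0, 0],
  "jaw": [1, 1, 1, 1, 1]
}}

```text
t: 7.45
eef_pos: [0.5859, 0.0472, 0.0767]
tool_rot: [0.723, 0.691, -0.0, -0.0]
ft_force: [-0.1, 0.7, 0.4]
grip_width: 0.0002
```

```bash
python3 look.py n;python3 - <<'E'
from h import *
cap('scene','scene5')
im=cv2.imread('pics/scene5.png')[185:240,260:310]
cv2.imwrite('pics/g5.png',cv2.resize(im,None,fx=11,fy=11,interpolation=cv2.INTER_CUBIC))
E
```

```text
7.45 [0.5859 0.0472 0.0767] [-0.1425  0.6601  0.3875] 0.00019771259540889946 [-0.1092  0.4419  1.6132  0.      1.087  -0.0632] [ 0.7232  0.6907 -0.0002 -0.0002]
```

View pics/g5.png

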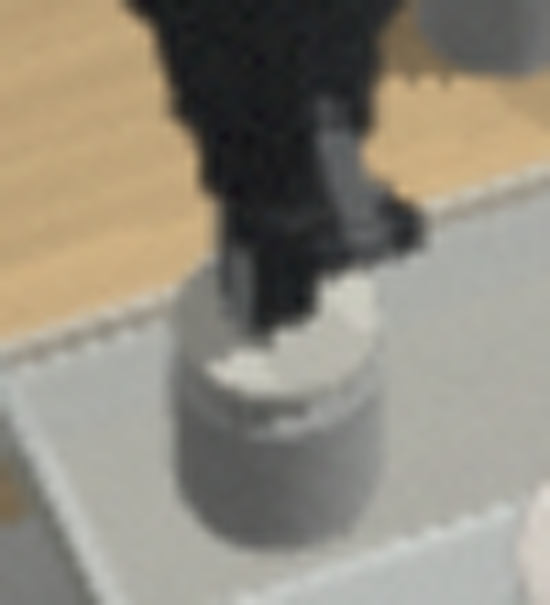

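The tip is still visibly above the cap, and the can is untouched. Continuing down.

Request:
{"method": "servo_tool", "body": {
  "delta_pos": [
    [0, 0, 1],
    [0, 0, 2],
    [0, 0, 3],
    [0, 0, 4],
    [0, 0, 5],
    [0, 0, 5]
  ],
  "spin": [0, 0, 0, 0, 0, 0],
  "jaw": [1, 1, 1, 1, 1, 1]
}}

```text
t: 8.0
eef_pos: [0.5861, 0.0472, 0.0721]
tool_rot: [0.723, 0.691, 0.0, 0.0]
ft_force: [-0.7, -0.0, 1.6]
grip_width: 0.0002
```

Request:
{"method": "servo_tool", "body": {
  "delta_pos": [
    [0, 0, 1],
    [0, 0, 2],
    [0, 0, 3],
    [0, 0, 4],
    [0, 0, 4]
  ],
  "spin": [0, 0, 0, 0, 0],
  "jaw": [1, 1, 1, 1, 1]
}}

```text
t: 8.42
eef_pos: [0.5862, 0.0472, 0.0685]
tool_rot: [0.723, 0.691, 0.0, 0.0]
ft_force: [-2.2, -0.2, 5.3]
grip_width: 0.0
```

```bash
python3 look.py n;python3 - <<'E'
from h import *
a=cv2.imread('pics/scene5.png');c=cap('scene','scene6');b=cv2.imread('pics/scene6.png')
d=np.abs(a.astype(int)-b).sum(2)>60
ys,xs=np.nonzero(d[185:260,255:320]);print(len(ys),ys.min()+185,ys.max()+185,xs.min()+255,xs.max()+255)
E
```

```text
8.4167 [0.5862 0.0472 0.0685] [-2.196  -0.162   5.2873] 1.593910822763619e-05 [-0.1092  0.451   1.6217 -0.      1.0685 -0.0632] [0.7232 0.6907 0.0001 0.0002]
203 185 238 255 298
```

Request:
{"method": "servo_tool", "body": {
  "delta_pos": [
    [0, 0, 1],
    [0, 0, 2],
    [0, 0, 3],
    [0, 0, 4],
    [0, 0, 4]
  ],
  "spin": [0, 0, 0, 0, 0],
  "jaw": [1, 1, 1, 1, 1]
}}

```text
t: 8.88
eef_pos: [0.5864, 0.0472, 0.0657]
tool_rot: [0.723, 0.691, 0.0, 0.001]
ft_force: [-3.5, 0.7, 12.8]
grip_width: -0.0002
```

Request:
{"method": "servo_tool", "body": {
  "delta_pos": [
    [0, 0, 1],
    [0, 0, 2],
    [0, 0, 3],
    [0, 0, 3],
    [0, 0, 3]
  ],
  "spin": [0, 0, 0, 0, 0],
  "jaw": [1, 1, 1, 1, 1]
}}

```text
t: 9.3
eef_pos: [0.587, 0.0471, 0.0656]
tool_rot: [0.723, 0.691, 0.001, 0.002]
ft_force: [-9.5, 0.0, 30.3]
grip_width: -0.0001
```

```bash
python3 look.py n
```

```text
9.3 [0.587  0.0471 0.0656] [-9.5452  0.0113 30.296 ] -5.769968920498463e-05 [-0.109   0.4538  1.6255 -0.0004  1.0585 -0.0632] [0.723  0.6908 0.0011 0.0016]
```

The cap reached a hard stop: 30 N with no further travel, about 8 mm after first contact. So the true finger tip is about 22 mm short of the reported TCP, and I'll use that from here on. Retreating toward the next can.

Request:
{"method": "servo_tool", "body": {
  "delta_pos": [
    [0, 0, -30],
    [0, 0, -70],
    [0, 0, -95],
    [0, -30, -95],
    [0, -70, -95],
    [0, -110, -95],
    [0, -134, -95],
    [0, -134, -95],
    [0, -134, -95]
  ],
  "spin": [0, 0, 0, 0, 0, 0, 0, 0, 0],
  "jaw": [1, 1, 1, 0, 0, 0, 0, 0, 0]
}}

```text
t: 10.05
eef_pos: [0.4515, 0.0535, 0.1563]
tool_rot: [0.723, 0.691, 0.0, 0.0]
ft_force: [0.2, 0.7, 0.2]
grip_width: 0.0725
```

```bash
python3 look.py
python3 - <<'E'
from h import *
print(manip.grip_depth, [a for a in dir(manip) if a[0]!='_'])
np.set_printoptions(precision=2,suppress=True)
c=cap('scene','scene7')
cv2.imwrite('pics/g7.png',cv2.resize(cv2.imread('pics/scene7.png')[140:260,230:380],None,fx=5,fy=5,interpolation=cv2.INTER_CUBIC))
E
```

```text
top cap 178 [0.4439 0.1892] z.092: [0.4415 0.1862]
top cap 228 [0.4392 0.2637] z.092: [0.437  0.2592]
scene cap 146 [0.4447 0.2634] z.092: [0.4673 0.2487]
scene cap 151 [0.4484 0.1847] z.092: [0.4709 0.1724]
10.15 [0.4535 0.0532 0.1564] [ 0.8637  0.0981 -0.2697] 0.08469504293806304 [-0.1284  0.1345  1.8284  0.      1.1768 -0.0823] [0.7232 0.6906 0.0006 0.0007]
0.0187 ['Unreachable', 'grip_depth']
```

View pics/g7.png

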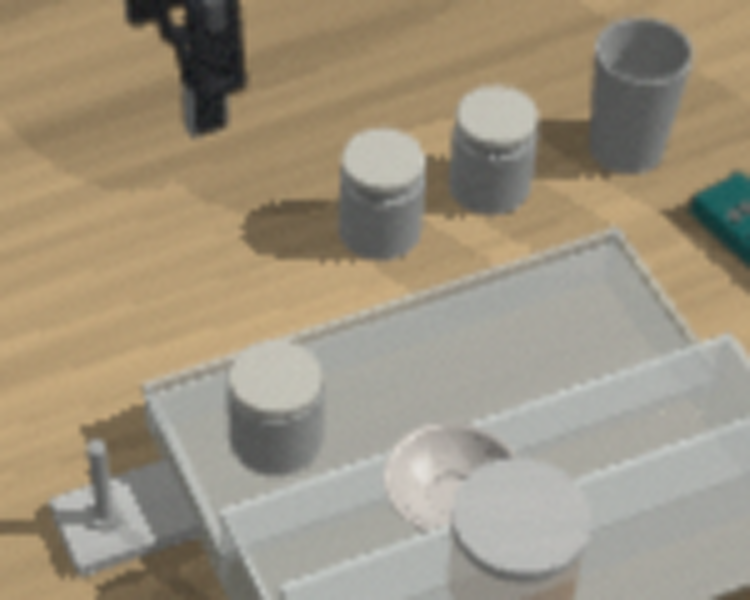

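Cap A is flush and home, and the can stands upright in the tray. B and C have not moved. Grasping B.

Request:
{"method": "servo_tool", "body": {
  "delta_pos": [
    [35, -4, 0],
    [70, -8, 0],
    [105, -12, 0],
    [131, -14, 20],
    [131, -14, 60],
    [131, -14, 100],
    [131, -14, 135],
    [131, -14, 150],
    [131, -14, 154],
    [131, -14, 154],
    [131, -14, 154],
    [131, -14, 154],
    [131, -14, 154],
    [131, -14, 154],
    [131, -14, 154],
    [131, -14, 154],
    [131, -14, 154]
  ],
  "spin": [0, 0, 0, 0, 0, 0, 0, 0, 0, 0, 0, 0, 0, 0, 0, 0, 0],
  "jaw": [0, 0, 0, 0, 0, 0, 0, 0, 0, 0, 0, 0.6, 0.6, 0.6, 0.6, 0.6, 0.6]
}}

```text
t: 11.62
eef_pos: [0.4454, 0.185, 0.0038]
tool_rot: [0.723, 0.691, 0.001, 0.001]
ft_force: [-1.4, -0.6, 8.5]
grip_width: 0.0498
```

Request:
{"method": "servo_tool", "body": {
  "delta_pos": [
    [0, 0, -15],
    [0, 0, -40],
    [0, 0, -80],
    [0, 0, -95],
    [0, 0, -95],
    [0, 0, -95]
  ],
  "spin": [0, 0, 0, 0, 0, 0],
  "jaw": [0.6, 0.6, 0.6, 0.6, 0.6, 0.6]
}}

```text
t: 12.12
eef_pos: [0.4449, 0.185, 0.0981]
tool_rot: [0.723, 0.691, 0.001, 0.001]
ft_force: [-1.0, -0.2, -2.5]
grip_width: 0.0497
```

```bash
python3 look.py
python3 - <<'E'
from h import *
np.set_printoptions(precision=2,suppress=True)
print(tool((.590,.142,.1)))
E
```

```text
scene cap 142 [0.4455 0.2633] z.092: [0.4681 0.2485]
12.2167 [0.4431 0.1846 0.096 ] [-0.1291 -0.1803 -2.2247] 0.04954128110343322 [ 0.1619  0.2473  1.8537 -0.      1.0425  0.2079] [ 0.7232  0.6906 -0.0008 -0.0005]
[-35.82 148.68  -4.24]
```

Request:
{"method": "servo_tool", "body": {
  "delta_pos": [
    [-9, 36, 0],
    [-18, 74, 0],
    [-27, 112, 0],
    [-35.8, 148.7, 0],
    [-35.8, 148.7, 0],
    [-35.8, 148.7, 10],
    [-35.8, 148.7, 30],
    [-35.8, 148.7, 45],
    [-35.8, 148.7, 56],
    [-35.8, 148.7, 61],
    [-35.8, 148.7, 63],
    [-35.8, 148.7, 63],
    [-35.8, 148.7, 63]
  ],
  "spin": [0, 0, 0, 0, 0, 0, 0, 0, 0, 0, 0, 0, 0],
  "jaw": [0.6, 0.6, 0.6, 0.6, 0.6, 0.6, 0.6, 0.6, 0.6, 0.6, 0.6, 0.6, 0.6]
}}

```text
t: 13.3
eef_pos: [0.5901, 0.1426, 0.0339]
tool_rot: [0.723, 0.691, -0.0, -0.0]
ft_force: [-0.3, 0.6, -0.3]
grip_width: 0.0496
```

```bash
python3 look.py n
```

```text
13.3 [0.5901 0.1426 0.0339] [-0.3419  0.5904 -0.3469] 0.049602296487780397 [0.0536 0.5214 1.6015 0.0001 1.0196 0.099 ] [ 0.723   0.6909 -0.0003 -0.0003]
```

Request:
{"method": "servo_tool", "body": {
  "delta_pos": [
    [0, 0, 1],
    [0, 0, 1],
    [0, 0, 1],
    [0, 0, 1],
    [0, 0, -30],
    [0, 0, -60],
    [0, 0, -70],
    [0, 0, -70],
    [0, 0, -70],
    [0, 0, -70],
    [0, 0, -70],
    [0, 0, -70],
    [0, 0, -55],
    [0, 0, -45],
    [0, 0, -41],
    [0, 0, -38],
    [0, 0, -35],
    [0, 0, -32],
    [0, 0, -30],
    [0, 0, -28]
  ],
  "spin": [0, 0, 0, 0, 0, 0, 0, 0, 0, 0, 0, 0, 0, 0, 0, 0, 0, 0, 0, 0],
  "jaw": [0.6, 0.2, 0.2, 0.2, 0.2, 0.2, 0.5, 1, 1, 1, 1, 1, 1, 1, 1, 1, 1, 1, 1, 1]
}}

```text
t: 14.97
eef_pos: [0.5908, 0.1422, 0.0656]
tool_rot: [0.723, 0.691, -0.0, 0.0]
ft_force: [-14.2, -1.3, 40.2]
grip_width: 0.0003
```

Request:
{"method": "servo_tool", "body": {
  "delta_pos": [
    [0, 0, 0],
    [0, 0, 0]
  ],
  "spin": [0, 0],
  "jaw": [1, 1]
}}

```text
t: 15.13
eef_pos: [0.5909, 0.1423, 0.0658]
tool_rot: [0.723, 0.691, 0.0, 0.0]
ft_force: [-10.0, -1.5, 25.0]
grip_width: -0.0
```

Request:
{"method": "servo_tool", "body": {
  "delta_pos": [
    [0, 0, -30],
    [0, 0, -70],
    [0, 0, -95],
    [0, -30, -95],
    [0, -70, -95],
    [0, -110, -95],
    [0, -154, -95],
    [0, -154, -95],
    [0, -154, -95]
  ],
  "spin": [0, 0, 0, 0, 0, 0, 0, 0, 0],
  "jaw": [1, 1, 1, 0, 0, 0, 0, 0, 0]
}}

```text
t: 15.88
eef_pos: [0.4346, 0.1496, 0.157]
tool_rot: [0.723, 0.691, -0.0, -0.0]
ft_force: [1.3, -0.9, 0.4]
grip_width: 0.0723
```

```bash
python3 look.py
python3 - <<'E'
from h import *
np.set_printoptions(precision=2,suppress=True)
print(tool((.441,.263,.002)))
E
```

```text
scene cap 142 [0.4455 0.2632] z.092: [0.468  0.2485]
15.9833 [0.4385 0.1494 0.1577] [0.6978 0.0426 1.0389] 0.08480239878335583 [ 0.087   0.1448  1.8124 -0.0001  1.1819  0.1328] [0.7231 0.6907 0.0009 0.0008]
[113.55  -3.11 155.75]
```

Request:
{"method": "servo_tool", "body": {
  "delta_pos": [
    [38, -1, 0],
    [76, -2, 0],
    [113.5, -3, 10],
    [113.5, -3, 50],
    [113.5, -3, 90],
    [113.5, -3, 130],
    [113.5, -3, 150],
    [113.5, -3, 156],
    [113.5, -3, 156],
    [113.5, -3, 156],
    [113.5, -3, 156],
    [113.5, -3, 156],
    [113.5, -3, 156],
    [113.5, -3, 156],
    [113.5, -3, 156],
    [113.5, -3, 156]
  ],
  "spin": [0, 0, 0, 0, 0, 0, 0, 0, 0, 0, 0, 0, 0, 0, 0, 0],
  "jaw": [0, 0, 0, 0, 0, 0, 0, 0, 0, 0, 0.6, 0.6, 0.6, 0.6, 0.6, 0.6]
}}

```text
t: 17.32
eef_pos: [0.4411, 0.2633, 0.0031]
tool_rot: [0.723, 0.691, 0.002, 0.001]
ft_force: [-0.7, -1.6, 8.0]
grip_width: 0.0502
```

Request:
{"method": "servo_tool", "body": {
  "delta_pos": [
    [0, 0, -15],
    [0, 0, -40],
    [0, 0, -80],
    [0, 0, -95],
    [0, 0, -95],
    [0, 0, -95]
  ],
  "spin": [0, 0, 0, 0, 0, 0],
  "jaw": [0.6, 0.6, 0.6, 0.6, 0.6, 0.6]
}}

```text
t: 17.82
eef_pos: [0.4402, 0.2631, 0.0973]
tool_rot: [0.723, 0.691, 0.002, 0.001]
ft_force: [-0.1, 0.6, -2.5]
grip_width: 0.0499
```

```bash
python3 look.py n
python3 - <<'E'
from h import *
np.set_printoptions(precision=2,suppress=True)
print(tool((.5945,.237,.1)))
E
```

```text
17.8167 [0.4402 0.2631 0.0973] [-0.1204  0.595  -2.5477] 0.049921137171780934 [ 0.3209  0.2963  1.7802 -0.      1.0617  0.3669] [0.7232 0.6907 0.0015 0.0007]
[-18.97 155.31  -2.19]
```

Request:
{"method": "servo_tool", "body": {
  "delta_pos": [
    [-5, 38, 0],
    [-10, 76, 0],
    [-15, 114, 0],
    [-19, 155, 0],
    [-19, 155, 0],
    [-19, 155, 10],
    [-19, 155, 30],
    [-19, 155, 45],
    [-19, 155, 56],
    [-19, 155, 61],
    [-19, 155, 63],
    [-19, 155, 63],
    [-19, 155, 63]
  ],
  "spin": [0, 0, 0, 0, 0, 0, 0, 0, 0, 0, 0, 0, 0],
  "jaw": [0.6, 0.6, 0.6, 0.6, 0.6, 0.6, 0.6, 0.6, 0.6, 0.6, 0.6, 0.6, 0.6]
}}

```text
t: 18.9
eef_pos: [0.5916, 0.237, 0.0333]
tool_rot: [0.723, 0.691, -0.001, -0.001]
ft_force: [-3.4, -0.7, 5.6]
grip_width: 0.0498
```

```bash
python3 look.py n
```

```text
18.9 [0.5916 0.237  0.0333] [-3.3658 -0.7361  5.5781] 0.04980109522091091 [0.2062 0.5681 1.5184 0.0001 1.0571 0.2514] [ 0.7229  0.6909 -0.0009 -0.0006]
```

Request:
{"method": "servo_tool", "body": {
  "delta_pos": [
    [0, 0, 0],
    [0, 0, 0],
    [0, 0, 0],
    [0, 0, -30],
    [0, 0, -60],
    [0, 0, -70],
    [0, 0, -70],
    [0, 0, -70],
    [0, 0, -70],
    [0, 0, -70],
    [0, 0, -70],
    [0, 0, -55],
    [0, 0, -45],
    [0, 0, -41],
    [0, 0, -38],
    [0, 0, -35],
    [0, 0, -32],
    [0, 0, -30],
    [0, 0, -29],
    [0, 0, -29]
  ],
  "spin": [0, 0, 0, 0, 0, 0, 0, 0, 0, 0, 0, 0, 0, 0, 0, 0, 0, 0, 0, 0],
  "jaw": [0.2, 0.2, 0.2, 0.2, 0.2, 0.5, 1, 1, 1, 1, 1, 1, 1, 1, 1, 1, 1, 1, 1, 1]
}}

```text
t: 20.57
eef_pos: [0.5934, 0.2367, 0.0659]
tool_rot: [0.723, 0.691, 0.0, 0.001]
ft_force: [-9.0, -2.8, 23.4]
grip_width: 0.0
```

Request:
{"method": "servo_tool", "body": {
  "delta_pos": [
    [0, 0, 0],
    [0, 0, 0]
  ],
  "spin": [0, 0],
  "jaw": [1, 1]
}}

```text
t: 20.73
eef_pos: [0.5934, 0.2367, 0.0659]
tool_rot: [0.723, 0.691, 0.0, 0.001]
ft_force: [-9.2, -3.0, 23.3]
grip_width: 0.0003
```

All three caps are at the same hard stop (TCP z 0.0656–0.0659). Retreating clear to check and to remeasure the stay.

Request:
{"method": "servo_tool", "body": {
  "delta_pos": [
    [0, 0, -40],
    [0, 0, -80],
    [0, 0, -120],
    [-20, -30, -135],
    [-60, -60, -135],
    [-100, -90, -135],
    [-140, -120, -135],
    [-180, -150, -135],
    [-220, -170, -135],
    [-260, -170, -135],
    [-300, -170, -135],
    [-300, -170, -135],
    [-300, -170, -135]
  ],
  "spin": [0, 0, 0, -0.1, -0.2, -0.3, -0.4, -0.5, -0.585, -0.585, -0.585, -0.585, -0.585],
  "jaw": [1, 1, 1, 1, 1, 0.5, 0, 0, 0, 0, 0, 0, 0]
}}

```text
t: 21.82
eef_pos: [0.4094, -0.0599, 0.1974]
tool_rot: [0.496, 0.869, -0.001, 0.001]
ft_force: [0.2, 0.2, -0.8]
grip_width: 0.0857
```

```bash
python3 look.py
python3 - <<'E'
from h import *
s=cap('scene','scene8');t=cap('top','top8')
f=lambda i,x,y,w,h:cv2.resize(i[y:y+h,x:x+w],(400,400),interpolation=cv2.INTER_CUBIC)
a=cv2.imread('pics/scene8.png');b=cv2.imread('pics/top8.png')
cv2.imwrite('pics/g8.png',np.vstack([np.hstack([f(a,255,150,100,100),f(b,310,190,100,100)])]))
E
```

```text
21.9167 [ 0.4098 -0.0561  0.1972] [ 0.7909 -0.025  -0.3505] 0.08526211552147776 [-0.4075  0.0165  1.8517  0.0004  1.2731 -0.943 ] [0.4949 0.869  0.0002 0.0001]
```

View pics/g8.png

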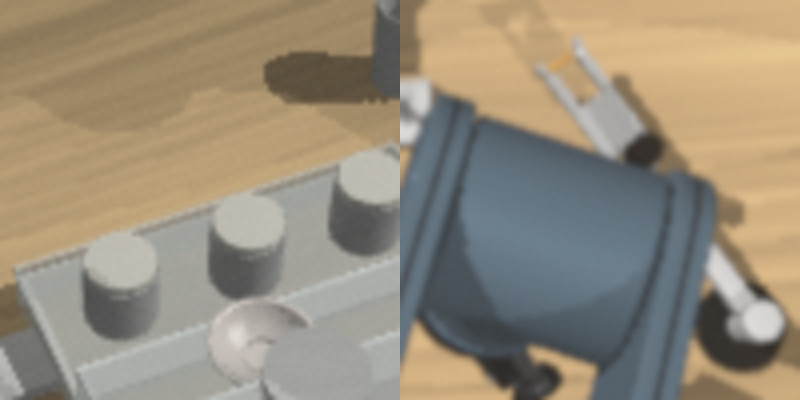

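All three canisters stand in the tray with their caps flush. The stay has not moved. Now I'll triangulate the knob from its black blob in both views.

Run:
```python
from h import *
np.set_printoptions(precision=4,suppress=True)
s=cap('scene');t=cap('top');P=[]
for n,c,w in(('top0',t,(340,200,410,290)),('scene0',s,(130,200,215,270))):
    im=cv2.imread(f'pics/{n}.png');g=im.max(2);x0,y0,x1,y1=w
    k,l,st,ce=cv2.connectedComponentsWithStats((g[y0:y1,x0:x1]<62).astype(np.uint8))
    for i in range(1,k):
        if st[i,4]>15:
            u=ce[i]+[x0,y0];print(n,st[i],u,'z.08',onz(c,*u,.08)[:2],'z.0',onz(c,*u,.0)[:2])
            if st[i,2]<14 or 1: P.append((n,u))
def tri(a,b):
    o1,d1=ray(t,*a);o2,d2=ray(s,*b)
    A=np.c_[d1,-d2];q=np.linalg.lstsq(A,o2-o1,rcond=None)[0];p1,p2=o1+q[0]*d1,o2+q[1]*d2
    return (p1+p2)/2,np.linalg.norm(p1-p2)
cr=lambda n,x,y:((160,130) if n=='t' else (125,140))+(np.array([x,y])+.5)/3-.5
print('knobtop',tri(cr('t',631,289),cr('s',161,268)))
print('post',tri(cr('t',722,420),cr('s',47,217)))
print('pintop',tri(cr('t',452,259),cr('s',373,267)))
print('tips',tri(cr('t',556,232),cr('s',268,342)),tri(cr('t',584,212),cr('s',240,372)))
```

```text
top0 [27 25  7  6 32] [370.2812 227.5625] z.08 [ 0.521  -0.2213] z.0 [ 0.5337 -0.2405]
top0 [ 46  65  18  16 101] [391.6535 274.4554] z.08 [ 0.38   -0.2665] z.0 [ 0.383  -0.2888]
scene0 [  5  21  22  16 191] [143.5916 229.8743] z.08 [ 0.4706 -0.3011] z.0 [ 0.4024 -0.3089]
scene0 [ 45  28  10  15 111] [179.1982 235.0811] z.08 [ 0.5261 -0.2217] z.0 [ 0.4632 -0.2219]
knobtop (array([ 0.5223, -0.2175,  0.0994]), np.float64(0.0022110411282198453))
post (array([ 0.3922, -0.2979,  0.0641]), np.float64(0.0009573565596207045))
pintop (array([ 0.5727, -0.0494,  0.0657]), np.float64(0.0021317629967773162))
tips (array([ 0.5958, -0.158 ,  0.0478]), np.float64(0.0038445053515720985)) (array([ 0.6143, -0.1889,  0.0477]), np.float64(0.0038479751050207534))
```

Request:
{"method": "servo_tool", "body": {
  "delta_pos": [
    [-40, 2, 0],
    [-80, 5, 0],
    [-120, 7, 20],
    [-160, 10, 45],
    [-198, 12, 77],
    [-198, 12, 77],
    [-198, 12, 110],
    [-198, 12, 140],
    [-198, 12, 156],
    [-198, 12, 156],
    [-198, 12, 156],
    [-198, 12, 156],
    [-198, 12, 156],
    [-198, 12, 156],
    [-198, 12, 156],
    [-198, 12, 156],
    [-198, 12, 156],
    [-198, 12, 156],
    [-198, 12, 156]
  ],
  "spin": [0, 0, 0, 0, 0, 0, 0, 0, 0, 0, 0, 0, 0, 0, 0, 0, 0, 0, 0],
  "jaw": [0, 0, 0, 0, 0, 0, 0, 0, 0, 0, 0, 0.9, 0.9, 0.9, 0.9, 0.9, 0.9, 0.9, 0.9]
}}

```text
t: 23.7
eef_pos: [0.5219, -0.2196, 0.0421]
tool_rot: [0.493, 0.87, -0.0, 0.001]
ft_force: [-3.4, -1.1, 5.6]
grip_width: 0.0227
```

```bash
python3 look.py n
python3 - <<'E'
from h import *
s=cap('scene','scene9');t=cap('top','top9')
f=lambda i,x,y,w,h:cv2.resize(i[y:y+h,x:x+w],(400,400),interpolation=cv2.INTER_CUBIC)
a=cv2.imread('pics/scene9.png');b=cv2.imread('pics/top9.png')
cv2.imwrite('pics/g9.png',np.hstack([f(a,130,160,120,120),f(b,310,180,100,100)]))
E
```

```text
23.7 [ 0.5219 -0.2196  0.0421] [-3.4467 -1.1388  5.6251] 0.0227396626379526 [-0.5948  0.4495  1.7035 -0.0009  0.9874 -1.1332] [ 0.4934  0.8698 -0.0004  0.0006]
```

View pics/g9.png

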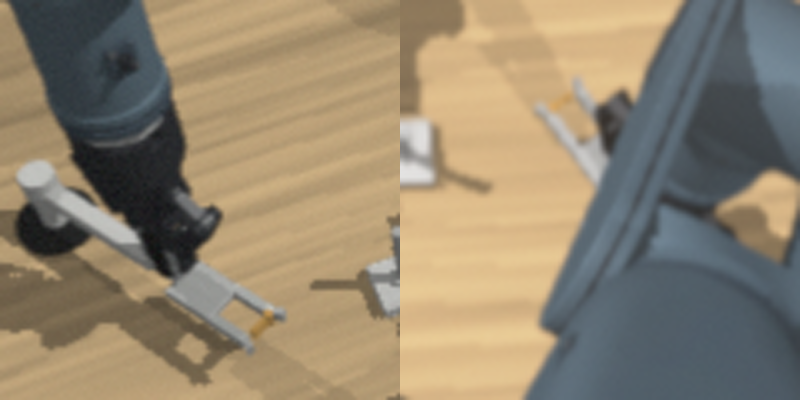

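The knob is gripped (opening 22.7 mm) and the hook looks undisturbed. Swinging the arm round toward the pin along an arc.

Request:
{"method": "servo_tool", "body": {
  "delta_pos": [
    [7, 0, 0],
    [13.8, -0.8, 0],
    [20.7, -1.6, 0],
    [27.5, -2.7, 0],
    [34.3, -4.2, 0],
    [40.9, -6, 0],
    [47.5, -8, 0],
    [54, -10.4, 0],
    [54, -10.4, 0],
    [54, -10.4, 0]
  ],
  "spin": [-0.045, -0.091, -0.136, -0.182, -0.227, -0.272, -0.317, -0.363, -0.363, -0.363],
  "jaw": [0.9, 0.9, 0.9, 0.9, 0.9, 0.9, 0.9, 0.9, 0.9, 0.9]
}}

```text
t: 24.63
eef_pos: [0.4855, -0.1788, 0.0421]
tool_rot: [0.328, 0.945, -0.001, 0.001]
ft_force: [-2.6, -3.0, 5.0]
grip_width: 0.0226
```

```bash
python3 look.py n
python3 - <<'E'
from h import *
s=cap('scene','scene10');t=cap('top','top10')
f=lambda i,x,y,w,h:cv2.resize(i[y:y+h,x:x+w],(400,400),interpolation=cv2.INTER_CUBIC)
a=cv2.imread('pics/scene10.png');b=cv2.imread('pics/top10.png')
cv2.imwrite('pics/g10.png',np.hstack([f(a,180,190,80,80),f(b,290,190,80,80)]))
E
```

```text
24.6333 [ 0.4855 -0.1788  0.0421] [-2.5695 -3.0395  4.9897] 0.02258436503145393 [-0.568   0.3764  1.8262 -0.0011  0.9367 -1.4695] [ 0.3281  0.9446 -0.0007  0.001 ]
```

View pics/g10.png

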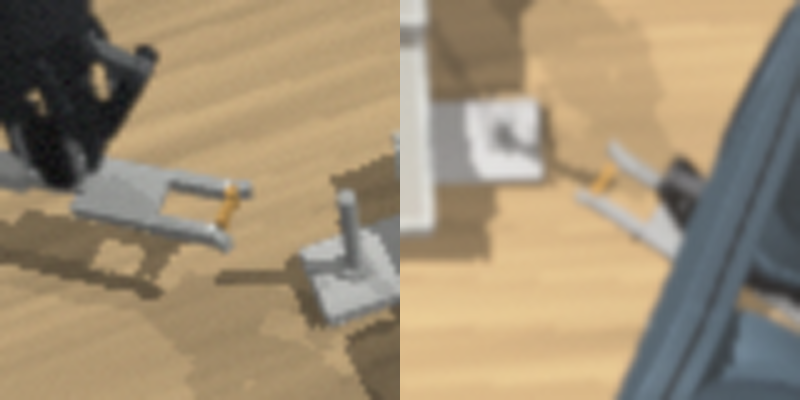

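Run:
```python
from h import *
np.set_printoptions(precision=4,suppress=True)
s=cap('scene');t=cap('top')
S=lambda x,y,z:onz(s,180+(x+.5)/5-.5,190+(y+.5)/5-.5,z)
T=lambda x,y,z:onz(t,290+(x+.5)/5-.5,190+(y+.5)/5-.5,z)
a,b=S(250,188,.05),S(228,243,.05);c,d=T(212,147,.05),T(180,195,.05)
foot=np.array([.392,-.299])
for n,q in(('S',(a+b)/2),('T',(c+d)/2),('knob',read_state()['eef_pos'])):
    v=q[:2]-foot;print(n,q,np.hypot(*v),np.degrees(np.arctan2(v[1],v[0])))
print('jaw line',a-b,d-c, np.degrees(np.arctan2(*(a-b)[[1,0]])),np.degrees(np.arctan2(*(d-c)[[1,0]])))
for n,q in(('pinS .05',S(350,228,.05)),('pinS base',S(355,272,.012)),('pinS top',S(347,195,.078)),('pinT base',T(106,140,.012)),('pinT top',T(103,130,.078))):
    v=q[:2]-foot;print(n,q,np.hypot(*v),np.degrees(np.arctan2(v[1],v[0])))
```

```text
S [ 0.5496 -0.1025  0.05  ] 0.25189016028630995 51.26958316739483
T [ 0.5473 -0.1049  0.05  ] 0.24858410835236033 51.327505698299134
knob [ 0.4858 -0.179   0.042 ] 0.15229730073568384 51.99827120764577
jaw line [-0.0293  0.0229 -0.    ] [-0.0276  0.0223  0.    ] 141.9604893659071 141.121815113543
pinS .05 [ 0.5826 -0.0517  0.05  ] 0.312232907448021 52.37164066840598
pinS base [ 0.5849 -0.0527  0.012 ] 0.3128068754159172 51.92900688304669
pinS top [ 0.5817 -0.0508  0.078 ] 0.312426946873311 52.609061145986196
pinT base [ 0.578  -0.0563  0.012 ] 0.3057882323524455 52.5435788631175
pinT top [ 0.5712 -0.049   0.078 ] 0.3075786376763079 54.37595000569556
```

The hook's centre line is at about 51.4° and the pin at about 52.4°. I'll turn the extra degree and push out partway, watching the force.

Request:
{"method": "servo_tool", "body": {
  "delta_pos": [
    [1.5, 4, 0],
    [2.7, 10, 0],
    [3, 20, 0],
    [3.2, 30, 0],
    [3.3, 40, 0],
    [3.4, 48, 0],
    [3.4, 48, 0],
    [3.4, 48, 0]
  ],
  "spin": [-0.012, -0.012, -0.012, -0.012, -0.012, -0.012, -0.012, -0.012],
  "jaw": [0.9, 0.9, 0.9, 0.9, 0.9, 0.9, 0.9, 0.9]
}}

```text
t: 25.5
eef_pos: [0.5134, -0.139, 0.042]
tool_rot: [0.322, 0.947, -0.001, 0.001]
ft_force: [-1.3, -2.3, 6.6]
grip_width: 0.0226
```

```bash
python3 look.py n
python3 - <<'E'
from h import *
np.set_printoptions(precision=4,suppress=True)
foot=np.array([.392,-.299])
s=cap('scene','scene11');t=cap('top','top11')
for n,c,w in(('scene11',s,(170,180,270,270)),('top11',t,(290,190,370,250))):
    im=cv2.imread(f'pics/{n}.png');h=cv2.cvtColor(im,cv2.COLOR_BGR2HSV);x0,y0,x1,y1=w
    m=((h[...,0]>10)&(h[...,0]<25)&(h[...,1]>150)&(h[...,2]>90))[y0:y1,x0:x1].astype(np.uint8)
    k,l,st,ce=cv2.connectedComponentsWithStats(m)
    for i in range(1,k):
        if st[i,4]>4:
            q=onz(c,*(ce[i]+[x0,y0]),.05);v=q[:2]-foot;print(n,st[i],q,np.hypot(*v),np.degrees(np.arctan2(v[1],v[0])))
E
```

```text
25.5 [ 0.5134 -0.139   0.042 ] [-1.2775 -2.309   6.5842] 0.022601211199372955 [-0.4735  0.398   1.7909 -0.0012  0.95   -1.3875] [ 0.3222  0.9467 -0.0007  0.0012]
```

Request:
{"method": "servo_tool", "body": {
  "delta_pos": [
    [0, 4, 0],
    [0, 8, 0],
    [0, 12, 0],
    [0, 16, 0],
    [0, 20, 0],
    [0, 24, 0],
    [0, 28, 0],
    [0, 32, 0],
    [0, 32, 0]
  ],
  "spin": [0, 0, 0, 0, 0, 0, 0, 0, 0],
  "jaw": [0.9, 0.9, 0.9, 0.9, 0.9, 0.9, 0.9, 0.9, 0.9]
}}

```text
t: 26.35
eef_pos: [0.5315, -0.1135, 0.0418]
tool_rot: [0.322, 0.947, -0.001, -0.0]
ft_force: [-4.2, -3.5, 9.6]
grip_width: 0.0227
```

```bash
python3 look.py n
python3 - <<'E'
from h import *
s=cap('scene','scene12');t=cap('top','top12')
E
```

```text
26.35 [ 0.5315 -0.1135  0.0418] [-4.2456 -3.4601  9.6258] 0.022674169741770892 [-0.4144  0.4171  1.7596 -0.0021  0.9652 -1.328 ] [ 0.3222  0.9467 -0.0009 -0.0002]
```

Request:
{"method": "servo_tool", "body": {
  "delta_pos": [
    [0, 3, 0],
    [0, 6, 0],
    [0, 9, 0],
    [0, 12, 0],
    [0, 15, 0],
    [0, 18, 0],
    [0, 20, 0],
    [0, 20, 0]
  ],
  "spin": [0, 0, 0, 0, 0, 0, 0, 0],
  "jaw": [0.9, 0.9, 0.9, 0.9, 0.9, 0.9, 0.9, 0.9]
}}

```text
t: 27.12
eef_pos: [0.5438, -0.0991, 0.0418]
tool_rot: [0.322, 0.947, -0.002, 0.0]
ft_force: [-6.1, -8.7, 7.1]
grip_width: 0.0224
```

Request:
{"method": "servo_tool", "body": {
  "delta_pos": [
    [0, 1.5, 0],
    [0, 3, 0],
    [0, 4.5, 0],
    [0, 4.5, 0]
  ],
  "spin": [0, 0, 0, 0],
  "jaw": [0.9, 0.9, 0.9, 0.9]
}}

```text
t: 27.45
eef_pos: [0.5439, -0.0989, 0.0417]
tool_rot: [0.322, 0.947, -0.005, -0.001]
ft_force: [-15.0, -21.7, 11.0]
grip_width: 0.0226
```

Hard stop at slide ≈ 0.099 with 26 N along the arm, which matches the expected seat position. I'll back off gently with the grip held to test that the latch catches.

Request:
{"method": "servo_tool", "body": {
  "delta_pos": [
    [0, -4, 0],
    [0, -8, 0],
    [0, -12, 0],
    [0, -16, 0],
    [0, -20, 0],
    [0, -23, 0],
    [0, -26, 0],
    [0, -28, 0],
    [0, -29, 0],
    [0, -29, 0]
  ],
  "spin": [0, 0, 0, 0, 0, 0, 0, 0, 0, 0],
  "jaw": [0.9, 0.9, 0.9, 0.9, 0.9, 0.9, 0.9, 0.9, 0.9, 0.9]
}}

```text
t: 28.28
eef_pos: [0.5297, -0.1178, 0.0419]
tool_rot: [0.323, 0.947, -0.001, 0.001]
ft_force: [-1.6, -3.0, 5.4]
grip_width: 0.0229
```

```bash
python3 look.py n
```

```text
28.2833 [ 0.5297 -0.1178  0.0419] [-1.6045 -3.0016  5.38  ] 0.02287252175941926 [-0.4236  0.4142  1.7639 -0.0015  0.9613 -1.3365] [ 0.3227  0.9465 -0.0007  0.001 ]
```

Request:
{"method": "servo_tool", "body": {
  "delta_pos": [
    [0, -1, 0],
    [0, -2, 0],
    [0, -3, 0],
    [0, -4, 0],
    [0, -4, 0]
  ],
  "spin": [0, 0, 0, 0, 0],
  "jaw": [0.9, 0.9, 0.9, 0.9, 0.9]
}}

```text
t: 28.7
eef_pos: [0.529, -0.1187, 0.042]
tool_rot: [0.323, 0.946, 0.001, 0.002]
ft_force: [5.6, 6.0, 5.4]
grip_width: 0.0225
```

The force reversed (+8 N, motion stalled 24 mm back), so the latch is holding the pin. I'll relax, release and retreat upward.

Request:
{"method": "servo_tool", "body": {
  "delta_pos": [
    [0, 2, 0],
    [0, 3.5, 0],
    [0, 3.5, 0],
    [0, 3.5, 0],
    [0, 3.5, 0],
    [0, 3.5, 0],
    [0, 3.5, 0],
    [0, 3.5, -20],
    [0, 3.5, -60],
    [0, 3.5, -100],
    [0, 3.5, -140],
    [0, 3.5, -160],
    [-40, -20, -160],
    [-80, -50, -160],
    [-120, -80, -160],
    [-160, -110, -160],
    [-160, -110, -160],
    [-160, -110, -160]
  ],
  "spin": [0, 0, 0, 0, 0, 0, 0, 0, 0, 0, 0, 0, 0, 0, 0, 0, 0, 0],
  "jaw": [0.9, 0.9, 0.4, 0.4, 0.4, 0.4, 0.4, 0.4, 0.4, 0.4, 0.4, 0.4, 0.4, 0.4, 0.4, 0.4, 0.4, 0.4]
}}

```text
t: 30.2
eef_pos: [0.5864, -0.3107, 0.1996]
tool_rot: [0.325, 0.946, -0.001, 0.0]
ft_force: [-0.4, 0.0, -0.8]
grip_width: 0.0516
```

```bash
python3 look.py n
python3 - <<'E'
from h import *
s=cap('scene','scene13');t=cap('top','top13')
f=lambda i,x,y,w,h,W:cv2.resize(i[y:y+h,x:x+w],(W,600),interpolation=cv2.INTER_CUBIC)
a=cv2.imread('pics/scene13.png');b=cv2.imread('pics/top13.png')
cv2.imwrite('pics/g13.png',np.vstack([cv2.resize(a[150:255,180:380],(800,420),interpolation=cv2.INTER_CUBIC),np.hstack([cv2.resize(a[195:240,210:260],(200,180),interpolation=cv2.INTER_CUBIC),cv2.resize(b[150:285,160:410],(333,180)),np.zeros((180,267,3),np.uint8)])]))
E
```

```text
30.2 [ 0.5864 -0.3107  0.1996] [-0.4172  0.0335 -0.7886] 0.05157792827068717 [-0.6539  0.4691  1.2496 -0.0018  1.4217 -1.5628] [ 0.3248  0.9458 -0.001   0.0003]
```

View pics/g13.png

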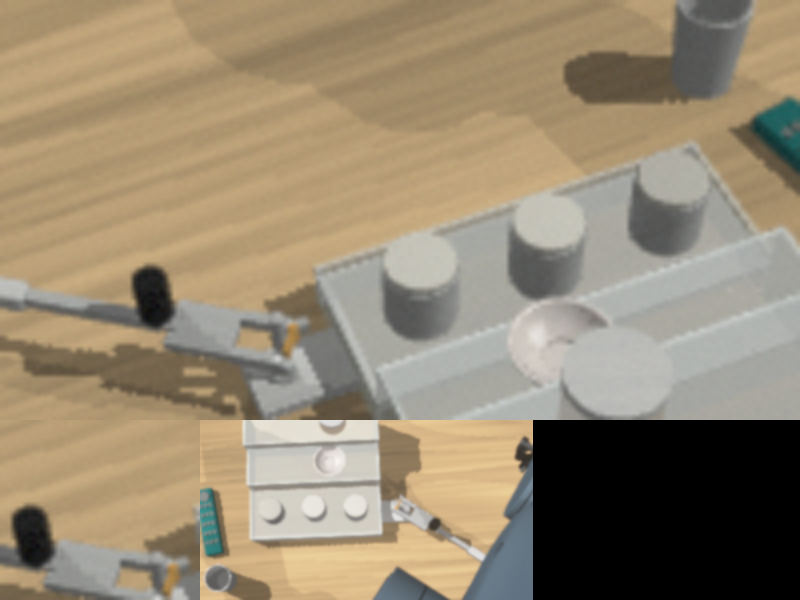

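The picture shows three canisters upright in the tray with caps flush, and the hook still drawn out on the pin with the brass latch across its mouth. The gripper is clear. Handing in.

```bash
python3 -c "
from workcell import job
print(job.job_done())"
```

```text
the job is handed in; nothing more can be done
None
```

The job is done and handed in at about 30 s on the robot's clock; no verdict was reported.

- **Canisters:** There were three this time. All stand upright in the front tray. I pushed each cap down until it stopped hard at the same height (TCP z 0.0656–0.0659 m, 23–40 N), and they look flush in the last picture.
- **Safety stay:** After the caps, I swung the stay round and pushed its hook onto the pin. It stopped hard at a slide of about 0.099 m with 26 N. Pulled back, it held at about 24 mm with 8 N against me, so the latch has caught. After release the rod stayed drawn out with the brass latch across the mouth; the pin itself is partly hidden by the hook in that picture.
- **Everything else:** The dish, candle, cup and remote show no sign of being moved in the pictures. The robot ended clear of everything. I saw no knocked canister and no slackened grip.

**Checks that disagreed:**
- **Finger tips:** The closed tips met the caps about 22 mm short of the reported TCP, so I pressed by force instead of nominal height. It also put the canister grips higher than planned, near the cap.
- **Grip opening:** It read about 2 mm under the true diameters, or the grip was on the 50 mm caps.
- **Cameras:** The top and scene views differed by 4–10 mm on some edges and on the pin, beyond the stated 2 mm.
- **Press force:** One press peaked at 40 N at the finger tips, level with the 40 N limit the rules set for the arm and the gripper's body.

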